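# Short spin in a micro-centrifuge

### The job

Give the loaded micro-centrifuge a short spin using only the fingertips: first push its raised lid down at the front lip until the catch snaps and the lid stays shut by itself, then press the far end of the mains rocker so that it tips over to on, then press the wide bar key (short spin) and keep it held down - the program finishes while the fingers are still holding the bar key down. Do not switch on before the lid is latched or press the bar key before the mains is on, do not press the two round keys, never lift the lid further open, and leave everything else on the bench where it is, nothing picked up.

Things in the scene. Friction and masses are not known exactly. Their poses are not given: they have to be found in the camera images.
- centrifuge: White micro-centrifuge, 250 mm deep, 200 wide, fixed, a rotor with microtubes in its bowl. Origin: centre of its underside; x from its front (robot's side) to its back, y to its left, z up. Flat deck 105 mm high; the front 72 mm is a control panel that slopes down by 0.27 rad to 85 mm at the front edge. The tops of the two round keys lie at (-102, -37, 101) and (-102, -77, 101) mm.
- lid_lip (a point): Middle of the upper face of the lid's grey finger lip, a flat tab 50 mm wide and 30 deep at the front of the round smoked dome lid. It swings about lid_hinge on a radius of 166 mm; at (-54, 0, 112) mm in the centrifuge's frame when shut. The lip's front edge is 11 mm before it; 18 mm behind it the dome begins, 26 mm higher than the lip at its top.
- lid_hinge (a point): Point on the lid's hinge axis (along the centrifuge's y), behind the middle of the lid; at (112, 0, 110) mm in the centrifuge's frame.
- lid (a joint): Lid angle in rad: 0 shut and latched, grows as it opens, stop at 1.15. Starts at 0.55 to 0.85, where hinge friction holds it; below about 0.45 a spring lifts it again unless it is pushed past its catch. 2 to 4 N at the lip swing it down, 7 to 10 N snap the catch; the stop is at -0.02 (while pressed), and let go it rests on the catch at 0.
- rocker_far_end (a point): On the top face of the mains rocker, 13 mm from its pivot towards its far end (nearer the lid, marked with a bar; the near end has a ring). The rocker is a dark paddle, 40 mm long up the slope and 25 wide, in a frame at the left of the panel, its middle 13 mm above the panel. In the centrifuge's frame at (-83, 66, 113) mm when off.
- rocker (a joint): Mains rocker angle in rad: 0 off (far end raised), 0.4 on (far end down). Snap action: it tips over past 0.2 and stays there; about 5 N on the far end tip it, and that end goes down some 5 mm.
- spin_key_top (a point): Centre of the top face of the short-spin key, the only wide bar-shaped key: 36 mm (along the centrifuge's y) by 20 mm, 9 mm above the panel, at the middle of the panel; at (-102, 14, 101) mm in the centrifuge's frame when up.
- spin_key (a joint): Travel of the short-spin key in m along the panel's normal: 0 up, 0.004 fully down. Spring, 3.5 N fully down; it comes back up when let go. It counts as held down beyond 0.0025.
- start_key (a joint): Travel in m (0 to 0.004) of the round start/stop key, 17 mm across, next to the bar key on its right; not to be pressed.
- release_key (a joint): Travel in m (0 to 0.004) of the round lid-release key, 17 mm across, farthest right on the panel; not to be pressed.
- stain_bottle: white plastic dropper bottle with a coloured pointed cap, 36 mm across, 98 mm tall, standing close to the right side of the centrifuge; loose bystander. Origin: centre of its underside.
- sample_cup: white sample cup with a screw lid, 58 mm across, 70 mm tall; loose bystander to the left of the centrifuge. Origin: centre of its underside.
- petri_dish: shut clear dish, 93 mm across, 17 mm tall; loose bystander to the left of the centrifuge. Origin: centre of its underside.
- pen: ball pen lying down, 142 mm long; loose bystander to the left of the centrifuge. Origin: centre of its underside.
- mouse: computer mouse, 108x58x36 mm; loose bystander near the laptop. Origin: centre of its underside.

How it is judged (in metres and radians):
On the way, in this order (a step that is already met when the one before it is completed fails the run):
1. the lid is shut and stays on its catch by itself, not touched (value of joint lid below 0.012 rad and contact force between the fingers and lid below 0.3 N), for 0.2 s.
2. the mains rocker is tipped to on, the lid still latched (value of joint rocker above 0.3 rad and value of joint lid below 0.012 rad), for 0.1 s.
3. the bar key is held down by the fingers with mains on and lid latched (all of step 2 and value of joint spin_key above 0.0025 m and contact force between the fingers and spin_key above 0.5 N), for 0.3 s.
At the end, for the whole second after the job is handed in: Lid latched (below 0.012 rad) with nothing pushing it, mains rocker on (above 0.3 rad) and untouched, the bar key still held down by the fingers (more than 2.5 mm of its 4 mm, more than 0.5 N), the two round keys up (all of step 3 and contact force between the fingers and lid below 0.5 N and contact force between the fingers and rocker below 0.5 N and value of joint each of start_key, release_key below 0.0015 m); the arm keeps its last pose, push and grip.
It fails at once if the mains is switched on, or the bar key pressed, while the lid is not latched (value of joint lid above 0.03 rad and (value of joint rocker above 0.2 rad or value of joint spin_key above 0.0015 m)).
It fails at once if the bar key is pressed before the mains is on (value of joint spin_key above 0.0015 m and value of joint rocker below 0.2 rad).
It fails at once if a round key is pressed (value of joint any of start_key, release_key above 0.002 m).
It fails at once if the lid is lifted further open (value of joint lid above 1 rad).
It fails at once if a bystander is picked up or moved by more than 20 mm (distance of any of stain_bottle, sample_cup, petri_dish, pen, mouse from where it was at the start of the episode above 0.02 m).
It also fails if it takes over 38 s, if anything falls off the work surface, if the arm or the gripper's body presses on something with over 40 N, if the wrist force passes 120 N, or if a joint passes its speed limit or range.

### The arm

A 7-joint arm with a two-finger parallel gripper is mounted at the origin on a cart in front of the work surface, level with it; the furniture and walls round the work are solid. World frame = base frame: x ahead of the robot, y to its left, z up, the work surface at z = 0. Lengths are in mm, angles in rad, forces in N, time in s.
With the tool pointing down it reaches from about 400 to 850 mm from the base axis. Payload 4.5 kg.
Tool frame: the origin (TCP) lies midway between the tips of the shut fingers; the grasp point (between the pads) lies 19 mm behind it; z points along the fingers, x is the direction in which the jaws open and shut, and the axes are right-handed (so a half turn about z gives the same grasp; the last joint's range is limited). The gripper opens to 85 mm and grips with 20 to 120 N. Pads are 22 mm wide; open, the fingers measure 114 mm over their backs; the gripper's body (76 mm by 85 mm) begins 54 mm behind the grasp point. The pads swing forward as they close: fully open they stand 13 mm farther back than shut.
Start: joints at [-1.122, 0.689, -0.195, 1.565, 0.157, 0.902, -0.215], TCP at [251.863, 572.031, 231.317] pointing down, gripper open.
Joint ranges: [-3.01, 3.01], [-0.46, 2.08], [-1.47, 1.51], [0.13, 2.56], [-1, 4.14], [0.04, 2.09], [-2.66, 2.66]. Speed limits (rad/s): [2.57, 2.57, 3.14, 3.14, 3.14, 3.14, 3.14].

### API

Orientations are given as a rotation vector (axis times angle).
In Python, from plant import bot gives the robot as it stands. The module is installed in compiled form; this text tells all that it offers.
- The arm moves only by the tool apply_moves, never from a script. Its argument "moves" is one flat list of numbers, 5 for each row, row after row: the shift along the tool's x, y, z in mm, then the turn about the tool's z in rad, then the finger opening in mm, from 0 to 85.4. A call has 1 to 8 rows; each row shifts and turns the commanded pose from where the row before left it, along the tool's axes as they then stand; what a row does not reach is not made up. A row lasts 1/12 s, in which the tool goes at most 41.7 mm and 7.16 degrees, less where a joint would pass 70% of its speed; a pose out of reach is approached as far as the arm can. A call with a gripper value outside its range is refused whole. The fingers move at their own pace and stop on an object; the grip force is fixed at half the most. Time passes only in rows, so rows that do not move let the fingers close. It gives the time, the measured TCP pose, the force and the opening at its end, in the units of the state.
- bot.state(): the state, without advancing time (a new reading comes with each control period).
- bot.snapshot(name): name is "scene" or "top" or "wrist"; returns the picture (384x512x3 uint8, red, green, blue); there is no depth.
- bot.camera_info(name): a dict with "mtx" (3x3 intrinsics, pixels), "position" and "orientation" of the camera in the world. Camera axes: x right, y down, z forward; pixel columns grow to the right and rows downward; lengths in mm; the calibration is good to about 2 mm. A picture is of the moment at which its call begins: read the wrist's pose just before it. camera_info takes no time and is no camera call; for the wrist camera it gives the pose at the moment of the call.
- bot.job_done(): hands the job in, once; it reports no verdict.
Trained networks look in the newest picture that a camera, given by its name, has taken for a name from the list of things; names that differ only in an ending like _2 or _b are one class to them, and where a whole thing is asked for, a point or a joint stands for the part that bears it (a point fixed in the world has none). Each returns a list of dicts, best first, with "p" (0 to 1); they miss things now and then, are a little off and sometimes report something else, mostly with a low value. They report only what shows in the picture. A call takes as long as a camera call.
- bot.look_for(thing, camera): "pixel" ([column, row] in pixels, amid what is visible of it).
The state is a dict: "clock": time; "qpos": joint angles; "dq": joint speeds; "joint_torque": joint torques, N m; "eef_pos": TCP position; "tool_rot": TCP orientation; "force": force on the tool from outside, world axes, zero at the start; "torque": the same for the moment, N m; "width": opening from 0.0 (shut) to 1.0 (fully open).
Only numpy, scipy, OpenCV 4.12 (cv2) and the standard library are available. Lean on these libraries where they do the work, as an engineer would, in place of code of your own. Each camera call takes 0.05 s, during which the arm holds its last target.

## Working session

There is one attempt and no reset: what is moved stays moved. The work goes in short steps, Python scripts to look and compute and a tool call to move; the robot and the scene stay as the last step left them, time stands still between calls to the robot, and variables do not carry over. Pictures are saved under pics/ and viewed, and the job is handed in when it is done.

Besides the shell and the picture viewer there is one more tool, called after ">>>" by a JSON object that holds its "method" and its "body". apply_moves: Moves the arm, as the interface text tells. Its arguments: {"type":"object","properties":{"moves":{"type":"array","items":{"type":"number"}}},"required":["moves"]}

```bash
mkdir -p pics; ls; python3 - <<'E'
from plant import bot
import cv2, numpy as np
s=bot.state(); print({k:np.round(v,3) for k,v in s.items()})
for n in ["scene","top","wrist"]:
    im=bot.snapshot(n); cv2.imwrite(f"pics/{n}0.png",im[:,:,::-1])
    c=bot.camera_info(n); print(n,{k:np.round(v,3).tolist() for k,v in c.items()})
    for t in ["centrifuge","lid_lip","rocker_far_end","spin_key_top","start_key","release_key","lid_hinge"]:
        if n=="wrist": continue
        r=bot.look_for(t,n); print(t,[(np.round(x["pixel"],1).tolist(),round(x["p"],2)) for x in r[:3]])
print(bot.state()["clock"])
E
```

```text
pics
{'clock': np.float64(0.0), 'qpos': array([-1.122,  0.69 , -0.194,  1.566,  0.157,  0.903, -0.215]), 'dq': array([ 0.001,  0.001, -0.001,  0.   ,  0.002, -0.002,  0.001]), 'joint_torque': array([ 1.0000e-03, -5.3961e+01, -1.2670e+00, -1.5855e+01,  9.0000e-03,
        9.0000e-03,  0.0000e+00]), 'eef_pos': array([251.671, 571.363, 230.478]), 'tool_rot': array([ 2.630e+00,  1.716e+00, -2.000e-03]), 'force': array([-0.291,  0.515,  0.038]), 'torque': array([0.028, 0.019, 0.006]), 'width': np.float64(1.001)}
scene {'mtx': [[460.668, 0.0, 255.121], [0.0, 460.668, 190.691], [0.0, 0.0, 1.0]], 'position': [-237.22, -716.229, 848.12], 'orientation': [-2.013, 1.026, -0.493]}
centrifuge [([362.6, 239.0], 0.79), ([418.6, 259.5], 0.4)]
lid_lip [([380.3, 193.1], 0.94), ([372.6, 270.7], 0.28)]
rocker_far_end [([320.1, 239.2], 0.55)]
spin_key_top []
start_key [([169.3, 185.2], 0.49)]
release_key [([371.7, 271.5], 0.51), ([167.5, 187.4], 0.33)]
lid_hinge [([363.7, 241.0], 0.66)]
top {'mtx': [[490.353, 0.0, 262.472], [0.0, 490.353, 192.015], [0.0, 0.0, 1.0]], 'position': [469.822, -97.414, 1430.304], 'orientation': [-2.162, 2.221, -0.094]}
centrifuge [([369.3, 182.2], 0.82)]
lid_lip [([378.2, 160.4], 0.93)]
rocker_far_end []
spin_key_top []
start_key [([344.3, 214.0], 0.75), ([118.7, 210.9], 0.15)]
release_key []
lid_hinge [([370.0, 181.8], 0.92)]
wrist {'mtx': [[281.893, 0.0, 257.293], [0.0, 281.893, 192.794], [0.0, 0.0, 1.0]], 'position': [187.878, 600.325, 375.375], 'orientation': [2.43, 1.584, 0.222]}
0.85
```

```bash
python3 - <<'E'
import cv2
for n in ["scene","top"]:
    im=cv2.imread(f"pics/{n}0.png"); 
    c=im[130:310,270:470] if n=="scene" else im[100:280,280:480]
    cv2.imwrite(f"pics/{n}0c.png",cv2.resize(c,None,fx=4,fy=4,interpolation=cv2.INTER_CUBIC)[:600 if 0 else 720][:, :800])
    cv2.imwrite(f"pics/{n}0c.png",cv2.resize(c,(660,594),interpolation=cv2.INTER_CUBIC))
E
```

```text
(no output)
```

View pics/scene0.png

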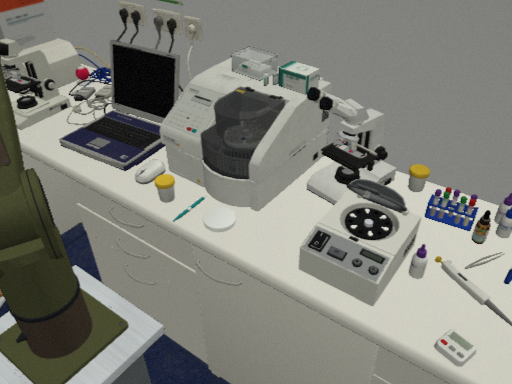

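View pics/top0.png

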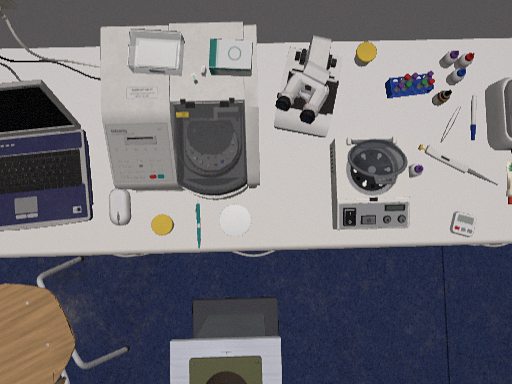

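View pics/wrist0.png

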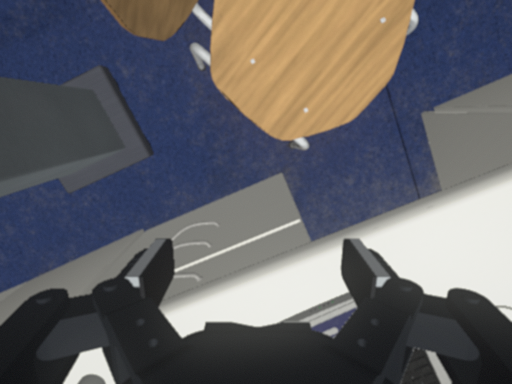

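```bash
ls pics
```

```text
scene0.png
scene0c.png
top0.png
top0c.png
wrist0.png
```

View pics/scene0c.png

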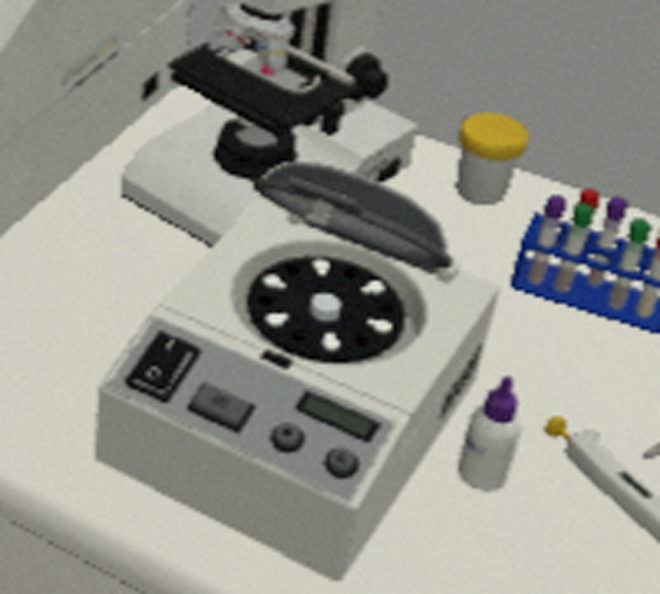

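View pics/top0c.png

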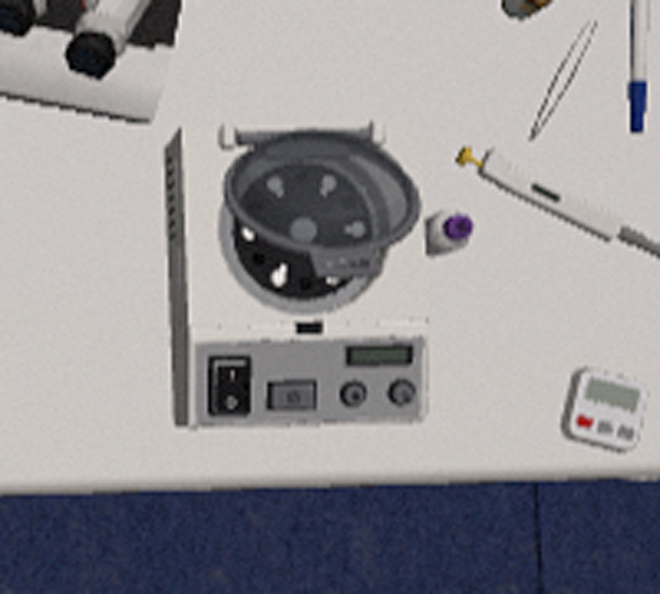

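The centrifuge sits at about (370,185) in the top view. Its lid is raised, the lip tab is near (385,179), and the panel keys lie along row 219. Next I fit its pose from both views.

```bash
cat > h.py <<'E'
import numpy as np, cv2
from scipy.spatial.transform import Rotation as R
from scipy.optimize import least_squares
# static camera calibration printed at the start is read live
def proj(ci,P):
    P=np.atleast_2d(P).astype(float)
    Rw=R.from_rotvec(ci["orientation"]).as_matrix()
    c=(P-np.array(ci["position"]))@Rw
    m=np.array(ci["mtx"]); q=c@m.T
    return q[:,:2]/q[:,2:]
def c2w(p,P):  # p: x,y,yaw,z
    P=np.atleast_2d(P).astype(float); z=p[3] if len(p)>3 else 0
    return P@R.from_euler('z',p[2]).as_matrix().T+np.array([p[0],p[1],z])
PT=dict(spin=[-102,14,101],start=[-102,-37,101],release=[-102,-77,101],rockc=[-94.6,66,107])
def lip(a,dx=0,dy=0):
    # hinge (112,0,110), lip rel (-166+dx, dy, 2)
    x,z=-166+dx,2
    return np.array([112+x*np.cos(a)+z*np.sin(a),dy,110-x*np.sin(a)+z*np.cos(a)])
E
cat > fit.py <<'E'
from h import *
from plant import bot
obs={"top":dict(spin=(368.2,219.4),start=(387,219.1),release=(401.8,218.5),rockc=(349.7,217)),
"scene":dict(spin=(337.3,252.4),start=(357.3,262.4),release=(373.3,270),rockc=(319.1,240))}
cis={n:bot.camera_info(n) for n in obs}
def f(p,cams=("top","scene")):
    return np.concatenate([(proj(cis[n],c2w(p,[PT[k]]))[0]-v) for n in cams for k,v in obs[n].items()])
for cams in (("top","scene"),("top",),("scene",)):
    r=least_squares(f,[700,-300,0],x_scale=[100,100,1],args=(cams,)); print(cams,np.round(r.x,3),np.round(f(r.x,cams),1))
    if len(cams)==2: p=r.x
for a in (.55,.65,.75,.85): print(a,*[proj(cis[n],c2w(p,[lip(a)]))[0].round(1) for n in obs])
C=[[sx*125,sy*100,z] for sx in(-1,1) for sy in(-1,1) for z in((0,85) if sx<0 else(0,105))]
for n in obs:
    im=cv2.imread(f"pics/{n}0.png"); o=(270,130) if n=="scene" else (280,100)
    c=cv2.resize(im[o[1]:o[1]+180,o[0]:o[0]+200],(660,594),interpolation=cv2.INTER_CUBIC)
    pts=[(q,(0,0,255)) for q in proj(cis[n],c2w(p,C))]+[(q,(0,255,0)) for q in proj(cis[n],c2w(p,[v for v in PT.values()]))]
    pts+=[(proj(cis[n],c2w(p,[lip(a,0,d)]))[0],(255,0,255)) for a in (.55,.65,.75,.85) for d in(-25,0,25)]
    pts+=[(proj(cis[n],c2w(p,[[112,d,110]]))[0],(255,255,0)) for d in(-50,0,50)]
    for q,col in pts: cv2.circle(c,tuple(int(round(v)) for v in (q-np.array(o)+.5)*3.3),3,col,-1)
    cv2.imwrite(f"pics/{n}_fit.png",c)
print(bot.state()["clock"])
E
python3 fit.py
```

```text
('top', 'scene') [ 5.81742e+02 -4.20005e+02 -1.10000e-02] [ 0.9  1.   0.8  1.   0.7  1.4  0.6  0.9 -0.3 -1.3 -0.1 -1.8  0.4 -1.6
  0.1 -1.7]
('top',) [ 5.84700e+02 -4.17366e+02 -4.00000e-03] [ 0.2 -0.   0.1 -0.1 -0.1  0.1 -0.1  0. ]
('scene',) [ 5.77226e+02 -4.22697e+02 -1.60000e-02] [-0.3  0.3 -0.1 -0.1  0.4  0.1  0.1 -0.3]
0.55 [382.6 190.7] [362.5 203.9]
0.65 [383.8 186.5] [365.1 197. ]
0.75 [385.  181.7] [368.  190.2]
0.85 [386.1 176.4] [371.1 183.5]
0.85
```

```bash
ls pics
```

```text
scene0.png
scene0c.png
scene_fit.png
top0.png
top0c.png
top_fit.png
wrist0.png
```

View pics/scene_fit.png

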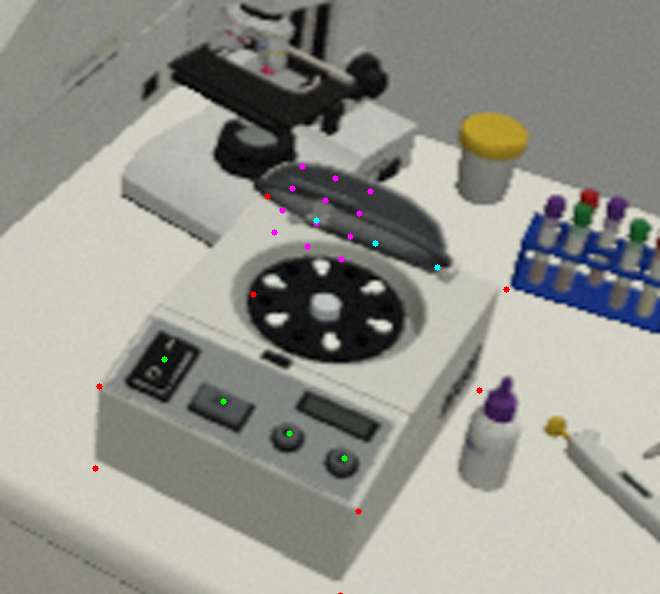

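View pics/top_fit.png

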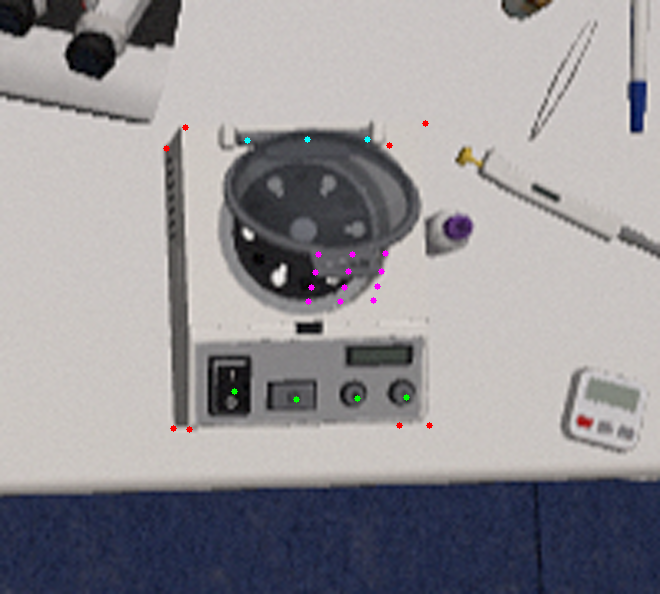

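Both views agree on the lid angle, about 0.75 rad. Their pose fits differ by 5–7 mm, so I'll refine with the wrist camera. First I check the tool axes and whether z is biased.

```bash
cat >> fit.py <<'E'
r=least_squares(f,[580,-420,0,0],x_scale=[100,100,1,100]); print("with z",np.round(r.x,3),np.round(f(r.x),1))
s=bot.state(); M=R.from_rotvec(s["tool_rot"]).as_matrix(); print(M.round(3))
ci=bot.camera_info("wrist"); W=R.from_rotvec(ci["orientation"]).as_matrix()
print("cam in tool",(M.T@(np.array(ci["position"])-s["eef_pos"])).round(1)); print((M.T@W).round(3))
E
python3 fit.py | tail -9
```

```text
with z [ 5.84573e+02 -4.19278e+02 -8.00000e-03 -7.54500e+00] [ 0.1  0.  -0.1 -0.  -0.3  0.3 -0.1  0.  -0.1  0.3 -0.1 -0.3  0.4 -0.2
  0.3 -0. ]
[[ 0.403  0.915  0.   ]
 [ 0.915 -0.403  0.   ]
 [ 0.    -0.    -1.   ]]
cam in tool [ 1.00e-01 -7.00e+01 -1.44e+02]
[[ 1.    -0.001 -0.   ]
 [ 0.001  0.962  0.274]
 [-0.    -0.274  0.962]]
```

>>> {"method": "apply_moves", "body": {"moves": [0, 0, -8, -0.104, 0, 0, 0, -8, -0.104, 0, 0, 0, -8, -0.104, 0, 0, 0, -8, -0.103, 0, -35, 16, 0, 0, 0, -35, 16, 0, 0, 0, -35, 16, 0, 0, 0, -35, 16, 0, 0, 0]}}

```text
clock: 1.52
eef_pos: [316.4, 430.5, 263.4]
tool_rot: [2.221, 2.222, 0.001]
force: [1.3, 0.4, 1.0]
width: -0.003
```

>>> {"method": "apply_moves", "body": {"moves": [-38, 14, 0, 0, 0, -38, 14, 0, 0, 0, -38, 14, 0, 0, 0, -38, 14, 0, 0, 0, -38, 14, 0, 0, 0, -38, 14, 0, 0, 0, -40, 5, 0, 0, 0, -40, 5, 0, 0, 0]}}

```text
clock: 2.18
eef_pos: [410.6, 122.2, 263.5]
tool_rot: [2.221, 2.221, 0.002]
force: [0.6, -0.6, 0.4]
width: -0.0
```

>>> {"method": "apply_moves", "body": {"moves": [-40, 4, 0, 0, 0, -40, 4, 0, 0, 0, -40, 4, 0, 0, 0, -40, 4, 0, 0, 0, -40, 4, 0, 0, 0, -40, 4, 0, 0, 0, -40, 0, 0, 0, 0, -40, 0, 0, 0, 0]}}

```text
clock: 2.85
eef_pos: [434.0, -198.1, 263.5]
tool_rot: [2.221, 2.221, 0.001]
force: [1.0, 0.0, 0.7]
width: 0.002
```

>>> {"method": "apply_moves", "body": {"moves": [-38, 5, 0, 0, 0, -38, 5, 0, 0, 0, -38, 5, 0, 0, 0, -38, 5, 0, 0, 0, -38, 5, 0, 0, 0, -32, 5, 0, 0, 0, 0, 0, 0, 0, 0, 0, 0, 0, 0, 0]}}

```text
clock: 3.52
eef_pos: [463.3, -420.0, 262.6]
tool_rot: [-2.225, -2.217, 0.001]
force: [0.6, 1.3, -0.4]
width: -0.0
```

```bash
python3 - <<'E'
from plant import bot
import cv2, numpy as np, json
s=bot.state(); ci=bot.camera_info("wrist")
im=bot.snapshot("wrist"); cv2.imwrite("pics/wrist1.png",im[:,:,::-1])
json.dump({k:np.array(v).tolist() for k,v in ci.items()},open("w1.json","w"))
for t in ["spin_key_top","rocker_far_end","lid_lip"]:
    r=bot.look_for(t,"wrist"); print(t,[(np.round(x["pixel"],1).tolist(),round(x["p"],2)) for x in r[:3]])
print(s["clock"],s["eef_pos"].round(1),s["force"].round(1))
E
```

```text
spin_key_top [([270.8, 191.8], 0.69)]
rocker_far_end [([319.3, 197.5], 0.93)]
lid_lip []
3.5167 [ 463.3 -420.   262.6] [ 0.6  1.3 -0.4]
```

View pics/wrist1.png

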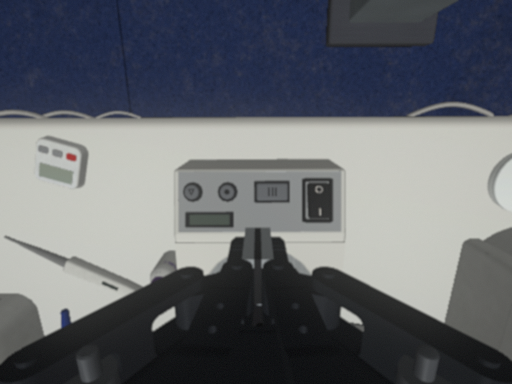

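The wrist view shows the panel from (178,165) to (343,240), with the bar key at (271,191), the round keys at (227,191) and (192,191), and the rocker at (319,199). I zoom in to measure more exactly.

```bash
python3 - <<'E'
import cv2
im=cv2.imread("pics/wrist1.png")[150:250,165:355]
cv2.imwrite("pics/wrist1c.png",cv2.resize(im,None,fx=4,fy=4,interpolation=cv2.INTER_CUBIC))
E
```

```text
(no output)
```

View pics/wrist1c.png

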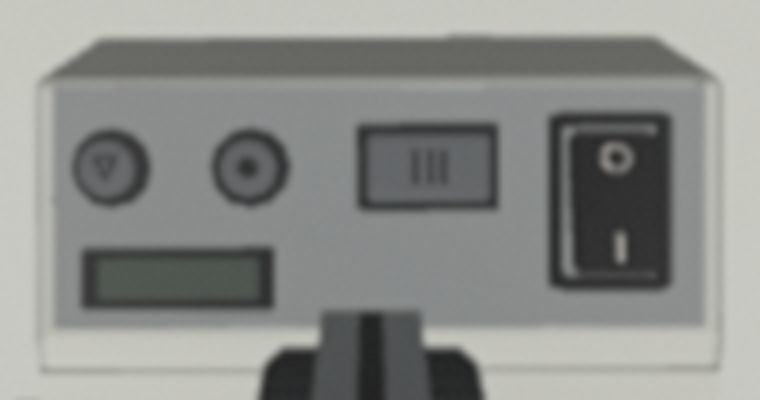

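```bash
cat > fit2.py <<'E'
from h import *
import json
from plant import bot
P={**PT,"fr":[-125,-100,85],"fl":[-125,100,85],"br":[-125,-100,0],"bl":[-125,100,0]}
w=dict(spin=(429,167),start=(250,168),release=(111,168),rockc=(618,203),fr=(42,80),fl=(718,80),br=(100,40),bl=(655,39))
w={k:(v[0]/4+165-.4,v[1]/4+150-.4) for k,v in w.items()}
top=dict(spin=(368.2,219.4),start=(387,219.1),release=(401.8,218.5),rockc=(349.7,217))
sc=dict(spin=(337.3,252.4),start=(357.3,262.4),release=(373.3,270),rockc=(319.1,240))
cw={k:np.array(v) for k,v in json.load(open("w1.json")).items()}
cis=dict(w=cw,top=bot.camera_info("top"),scene=bot.camera_info("scene")); obs=dict(w=w,top=top,scene=sc)
def f(p,cams):
    return np.concatenate([(proj(cis[n],c2w(p,[P[k]]))[0]-v) for n in cams for k,v in obs[n].items()])
for cams in (("w",),("w","top"),("w","top","scene")):
  for p0 in ([580,-420,0],[580,-420,0,0]):
    r=least_squares(f,p0,x_scale=[100,100,1,100][:len(p0)],args=(cams,)); print(cams,np.round(r.x,3),np.round(f(r.x,cams),1).tolist())
E
python3 fit2.py
```

```text
('w',) [ 5.81988e+02 -4.17619e+02 -6.00000e-03] [0.4, 1.1, -0.1, 0.8, -0.9, 0.7, -0.0, -0.0, -1.6, -0.2, 1.9, 0.1, 0.6, -1.5, -0.1, -1.1]
('w',) [ 5.82915e+02 -4.17637e+02 -6.00000e-03 -4.09700e+00] [0.2, 0.9, 0.2, 0.6, -0.1, 0.5, -0.9, -0.3, -0.6, -0.0, 0.8, 0.2, 1.3, -1.3, -0.8, -0.9]
('w', 'top') [ 5.82241e+02 -4.17582e+02 -6.00000e-03] [0.4, 1.3, -0.1, 1.0, -0.9, 1.0, -0.0, 0.2, -1.6, 0.1, 1.9, 0.3, 0.7, -1.3, -0.1, -1.0, 0.2, 0.9, 0.1, 0.8, -0.0, 1.1, -0.0, 0.9]
('w', 'top') [ 5.83141e+02 -4.17712e+02 -6.00000e-03 -4.35600e+00] [0.1, 1.0, 0.2, 0.7, -0.1, 0.7, -1.0, -0.2, -0.6, 0.1, 0.6, 0.3, 1.3, -1.2, -1.0, -0.8, -0.1, 0.6, -0.3, 0.5, -0.5, 0.8, -0.3, 0.6]
('w', 'top', 'scene') [ 5.81979e+02 -4.18044e+02 -7.00000e-03] [0.1, 1.1, -0.4, 0.7, -1.2, 0.7, -0.3, 0.0, -1.9, -0.2, 1.6, 0.1, 0.4, -1.6, -0.3, -1.1, 0.4, 1.0, 0.3, 0.9, 0.1, 1.2, 0.1, 1.0, -0.8, -1.6, -0.6, -2.2, -0.1, -2.1, -0.4, -1.9]
('w', 'top', 'scene') [ 5.83428e+02 -4.17989e+02 -6.00000e-03 -5.82700e+00] [-0.2, 0.9, 0.1, 0.6, 0.0, 0.5, -1.5, -0.3, -0.4, 0.1, 0.0, 0.3, 1.4, -1.2, -1.3, -0.7, -0.2, 0.5, -0.3, 0.4, -0.5, 0.7, -0.3, 0.5, -0.7, -0.1, -0.6, -0.7, -0.2, -0.6, -0.3, -0.4]
```

Machine pose is about (583, -418) mm with yaw near 0, and the lid is at about 0.78 rad. I move over the lip at x = 579, z ≈ 262.

>>> {"method": "apply_moves", "body": {"moves": [0, 29, 0, 0, 0, 1, 29, 0, 0, 0, 1, 29, 0, 0, 0, 0, 29, 0, 0, 0, 0, 0, 0, 0, 0]}}

```text
clock: 4.13
eef_pos: [586.7, -410.8, 262.9]
tool_rot: [2.211, 2.229, 0.01]
force: [-0.4, 1.9, -0.7]
width: 0.001
```

```bash
cat > snap.py <<'E'
from plant import bot
import cv2,sys,numpy as np
tag=sys.argv[1]
s=bot.state(); print(s["clock"],s["eef_pos"].round(1),s["force"].round(1))
ims=[]
for n,o in (("scene",(300,150)),("top",(310,110))):
    if n in sys.argv[2:]:
        im=bot.snapshot(n)[:,:,::-1]; ims.append(cv2.resize(im[o[1]:o[1]+150,o[0]:o[0]+130],None,fx=3,fy=3,interpolation=cv2.INTER_CUBIC))
cv2.imwrite(f"pics/{tag}.png",np.hstack(ims))
E
python3 snap.py a1 scene top
```

```text
4.1333 [ 586.7 -410.8  262.9] [-0.4  1.9 -0.7]
```

View pics/a1.png

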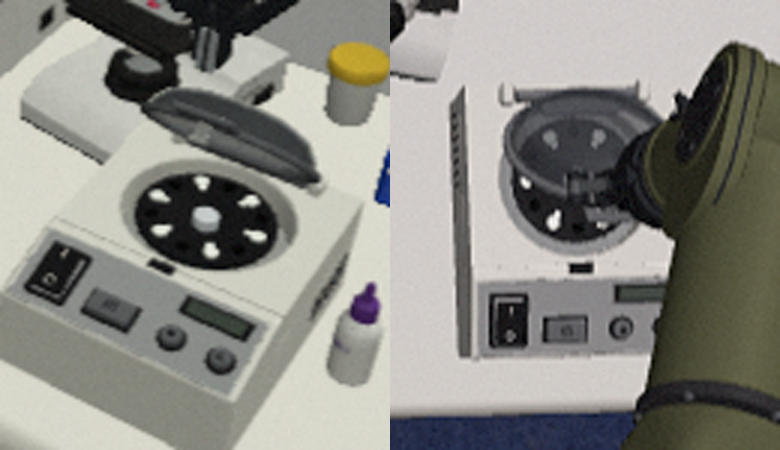

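The gripper is above and behind the lid and clear of it. The TCP reading looks like it is still settling, so I let it settle.

>>> {"method": "apply_moves", "body": {"moves": [0, 0, 0, 0, 0, 0, 0, 0, 0, 0]}}

```text
clock: 4.4
eef_pos: [578.7, -416.2, 263.6]
tool_rot: [-2.222, -2.221, 0.002]
force: [0.9, -0.9, 1.2]
width: 0.003
```

>>> {"method": "apply_moves", "body": {"moves": [-1, 0, 14, 0, 0, 0, 0, 13, 0, 0, 0, -10, 11, 0, 0, 0, -11, 14, 0, 0, 0, 0, 0, 0, 0, 0, 0, 0, 0, 0]}}

```text
clock: 4.9
eef_pos: [557.4, -417.6, 211.3]
tool_rot: [-2.222, -2.219, 0.002]
force: [-0.1, 0.2, 0.8]
width: 0.006
```

```bash
python3 snap.py a2 scene top
```

```text
4.9 [ 557.4 -417.6  211.3] [-0.1  0.2  0.8]
```

View pics/a2.png

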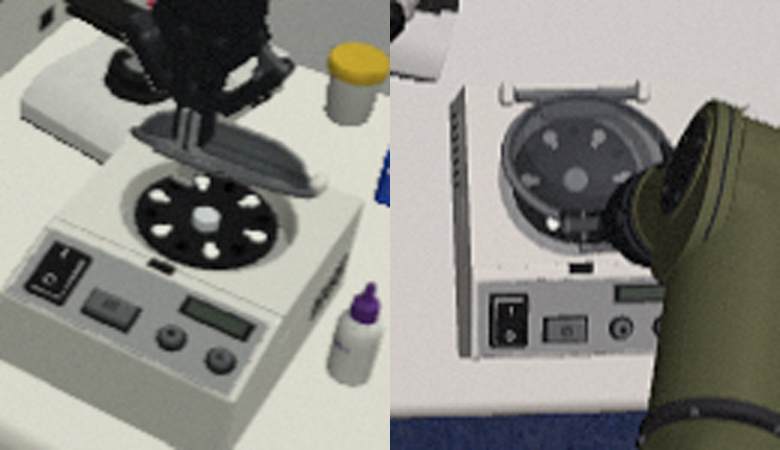

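The lid is swinging down under the fingertip: the lip moved from row 135 to row 178 in the scene view. I continue along the arc.

>>> {"method": "apply_moves", "body": {"moves": [0, -5, 7.5, 0, 0, 0, -4.5, 7.5, 0, 0, 0, -4, 8, 0, 0, 0, -4, 8, 0, 0, 0, -3.5, 8, 0, 0, 0, -3, 8.5, 0, 0, 0, -2.5, 8.5, 0, 0, 0, -2, 8.5, 0, 0]}}

```text
clock: 5.67
eef_pos: [530.4, -416.9, 145.9]
tool_rot: [2.221, 2.222, 0.0]
force: [1.9, -1.5, 1.8]
width: -0.003
```

>>> {"method": "apply_moves", "body": {"moves": [0, -1.5, 8.5, 0, 0, 0, -1, 8.5, 0, 0, 0, 0, 0, 0, 0]}}

```text
clock: 5.92
eef_pos: [526.5, -416.4, 127.5]
tool_rot: [-2.218, -2.219, 0.002]
force: [1.8, 0.3, 0.3]
width: 0.003
```

```bash
python3 snap.py a3 scene top
```

```text
5.9167 [ 526.5 -416.4  127.5] [1.8 0.3 0.3]
```

View pics/a3.png

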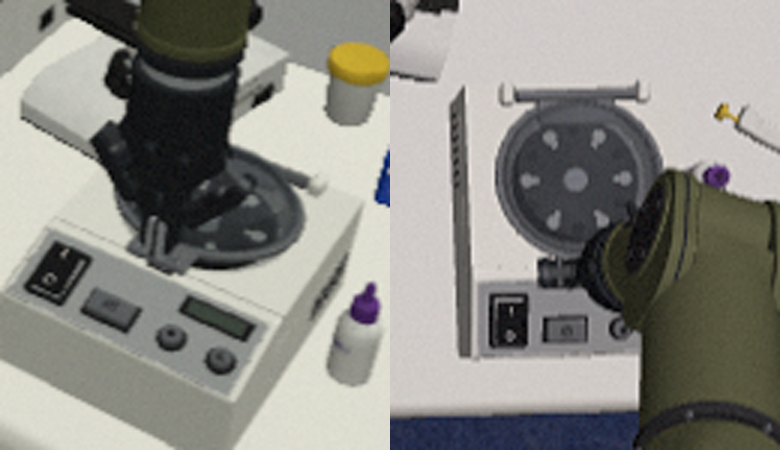

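The lip is under the fingertips just above the panel edge. Now I press on through the catch.

>>> {"method": "apply_moves", "body": {"moves": [0, -0.5, 6, 0, 0, 0, 0, 6, 0, 0, 0, 0, 4, 0, 0, 0, 0, 2, 0, 0, 0, 0, 0, 0, 0]}}

```text
clock: 6.43
eef_pos: [527.0, -417.1, 111.5]
tool_rot: [-2.221, -2.221, 0.001]
force: [-1.3, -0.2, 1.8]
width: 0.001
```

>>> {"method": "apply_moves", "body": {"moves": [0, 0, 2, 0, 0, 0, 0, 2, 0, 0, 0, 0, 0, 0, 0]}}

```text
clock: 6.68
eef_pos: [527.0, -417.2, 109.2]
tool_rot: [-2.221, -2.221, 0.002]
force: [-3.6, 1.2, 10.8]
width: 0.004
```

>>> {"method": "apply_moves", "body": {"moves": [0, 0, 1.5, 0, 0, 0, 0, 1.5, 0, 0, 0, 0, 0, 0, 0]}}

```text
clock: 6.93
eef_pos: [527.1, -417.2, 108.8]
tool_rot: [2.222, 2.22, -0.002]
force: [-9.2, 4.1, 26.0]
width: 0.0
```

I hit the hard stop at z = 108.8 with 26 N. I retract and check the latch.

>>> {"method": "apply_moves", "body": {"moves": [0, 0, -8, 0, 0, 0, 0, -16, 0, 0, 0, 0, -16, 0, 0, 0, -5, 0, 0, 0, 0, 0, 0, 0, 0, 0, 0, 0, 0, 0]}}

```text
clock: 7.43
eef_pos: [521.6, -416.8, 143.8]
tool_rot: [-2.22, -2.22, 0.001]
force: [0.7, 0.3, -0.4]
width: -0.006
```

```bash
python3 snap.py a4 scene top
```

```text
7.4333 [ 521.6 -416.8  143.8] [ 0.7  0.3 -0.4]
```

View pics/a4.png

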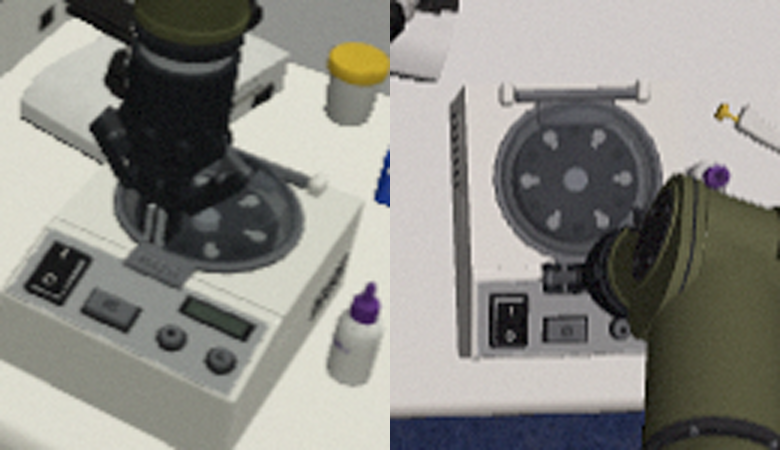

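The lid lies shut: the lip is flat at (155,265) in the crop and the fingers are 35 mm above it. Next I move above the rocker's far end at (500, -352).

>>> {"method": "apply_moves", "body": {"moves": [22, -7, 0, 0, 0, 22, -7, 0, 0, 0, 21, -7, 0, 0, 0, 0, 0, 0, 0, 0, 0, 0, 0, 0, 0, 0, 0, 0, 0, 0]}}

```text
clock: 8.03
eef_pos: [501.7, -352.6, 144.3]
tool_rot: [2.221, 2.221, -0.001]
force: [0.8, -0.7, -0.3]
width: -0.001
```

```bash
python3 snap.py a5 scene top
```

```text
8.0333 [ 501.7 -352.6  144.3] [ 0.8 -0.7 -0.3]
```

View pics/a5.png

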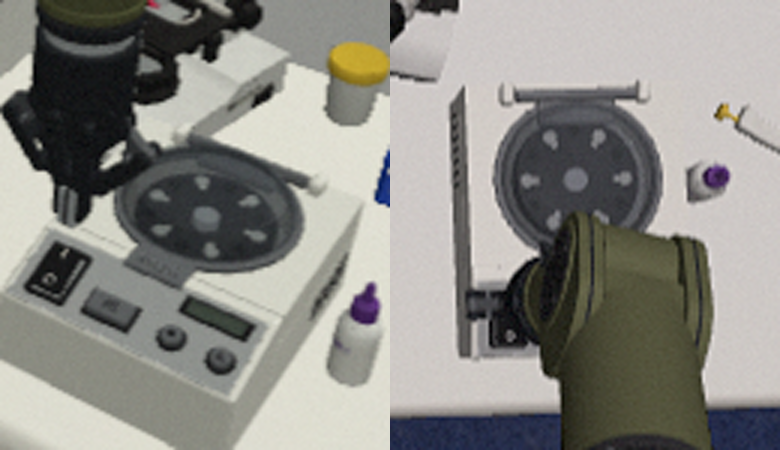

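The lid is clearly shut with the arm away from it, and the fingers are above the rocker's bar end. I press down.

>>> {"method": "apply_moves", "body": {"moves": [0, 0, 13, 0, 0, 0, 0, 11, 0, 0, 0, 0, 3, 0, 0, 0, 0, 2, 0, 0, 0, 0, 2, 0, 0, 0, 0, 0, 0, 0]}}

```text
clock: 8.63
eef_pos: [501.9, -352.2, 113.9]
tool_rot: [2.221, 2.221, 0.001]
force: [-0.0, -0.6, 0.0]
width: -0.005
```

>>> {"method": "apply_moves", "body": {"moves": [0, 0, 2, 0, 0, 0, 0, 2, 0, 0, 0, 0, 0, 0, 0]}}

```text
clock: 8.88
eef_pos: [501.8, -351.9, 109.6]
tool_rot: [2.221, 2.222, 0.0]
force: [-0.7, -0.1, -0.6]
width: -0.001
```

>>> {"method": "apply_moves", "body": {"moves": [0, 0, 1.5, 0, 0, 0, 0, 1, 0, 0, 0, 0, 0, 0, 0]}}

```text
clock: 9.13
eef_pos: [501.5, -352.0, 108.5]
tool_rot: [2.221, 2.221, -0.001]
force: [-2.0, 0.6, 10.3]
width: -0.006
```

>>> {"method": "apply_moves", "body": {"moves": [0, 0, 1, 0, 0, 0, 0, -8, 0, 0, 0, 0, -14, 0, 0, 0, 0, -14, 0, 0, 0, 0, 0, 0, 0]}}

```text
clock: 9.55
eef_pos: [502.5, -352.7, 144.3]
tool_rot: [2.219, 2.219, 0.001]
force: [1.0, -0.1, 0.6]
width: -0.002
```

```bash
python3 snap.py a6 scene; python3 - <<'E'
import cv2,numpy as np
a=cv2.imread("pics/a5.png")[:,:390]; b=cv2.imread("pics/a6.png")
cv2.imwrite("pics/a6c.png",cv2.resize(np.hstack([a[200:350,0:190],b[200:350,0:190]]),None,fx=2,fy=2))
E
```

```text
9.55 [ 502.5 -352.7  144.3] [ 1.  -0.1  0.6]
```

View pics/a6c.png

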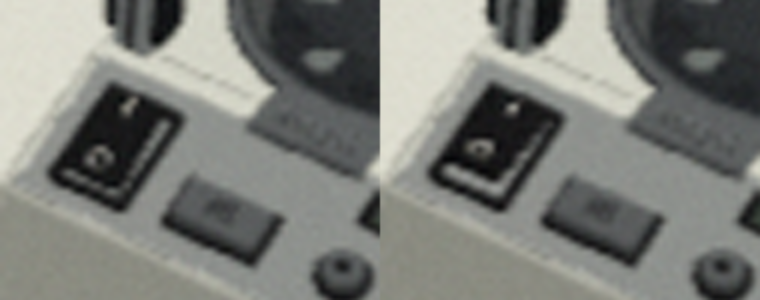

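The rocker has tipped, and its near end now stands raised. The lid is still shut. Next is the bar key at (481, -404).

>>> {"method": "apply_moves", "body": {"moves": [-17, -8, 0, 0, 0, -17, -8, 0, 0, 0, -17, -7, 0, 0, 0, 0, 0, 0, 0, 0, 0, 0, 10, 0, 0, 0, 0, 12, 0, 0, 0, 0, 8, 0, 0, 0, 0, 0, 0, 0]}}

```text
clock: 10.27
eef_pos: [477.6, -400.3, 109.2]
tool_rot: [-2.215, -2.22, 0.0]
force: [-0.5, -0.1, -0.3]
width: 0.0
```

```bash
python3 snap.py a7 scene top
```

```text
10.2667 [ 477.6 -400.3  109.2] [-0.5 -0.1 -0.3]
```

View pics/a7.png

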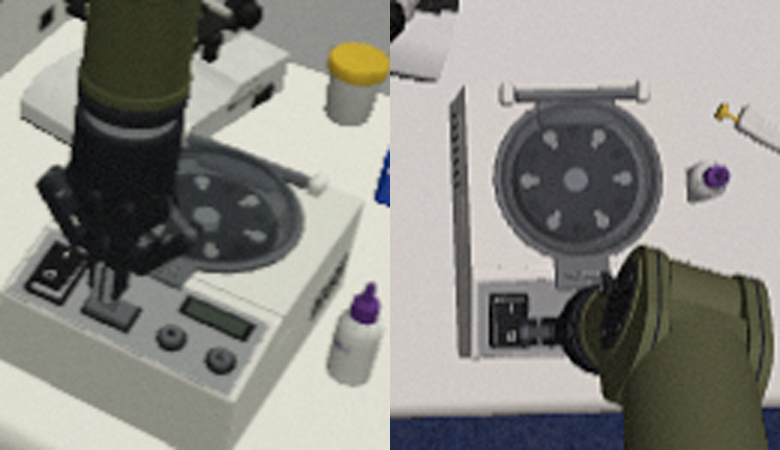

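The lid is latched, the rocker is on, and the fingertips are right over the bar key. I shift 3 mm right and press.

>>> {"method": "apply_moves", "body": {"moves": [-3, 2, 2, 0, 0, 0, 0, 2, 0, 0, 0, 0, 2, 0, 0, 0, 0, 2, 0, 0, 0, 0, 1, 0, 0, 0, 0, 0, 0, 0]}}

```text
clock: 10.87
eef_pos: [480.6, -405.9, 103.2]
tool_rot: [-2.221, -2.222, -0.0]
force: [-0.5, 0.4, -0.3]
width: 0.004
```

>>> {"method": "apply_moves", "body": {"moves": [0, 0, 1, 0, 0, 0, 0, 1, 0, 0, 0, 0, 1, 0, 0, 0, 0, 0, 0, 0, 0, 0, 0, 0, 0]}}

```text
clock: 11.28
eef_pos: [481.2, -406.0, 100.6]
tool_rot: [2.22, 2.221, 0.001]
force: [1.1, 0.6, 3.0]
width: -0.001
```

>>> {"method": "apply_moves", "body": {"moves": [0, 0, 1, 0, 0, 0, 0, 1, 0, 0, 0, 0, 0.5, 0, 0, 0, 0, 0, 0, 0, 0, 0, 0, 0, 0]}}

```text
clock: 11.7
eef_pos: [481.6, -406.0, 99.0]
tool_rot: [2.22, 2.221, 0.001]
force: [0.1, 1.5, 9.6]
width: -0.0
```

The key is at its stop with 9.6 N. I hold there and check.

>>> {"method": "apply_moves", "body": {"moves": [0, 0, 0.5, 0, 0, 0, 0, 0, 0, 0, 0, 0, 0, 0, 0, 0, 0, 0, 0, 0, 0, 0, 0, 0, 0, 0, 0, 0, 0, 0]}}

```text
clock: 12.2
eef_pos: [481.7, -406.0, 98.8]
tool_rot: [2.219, 2.22, 0.001]
force: [-0.0, 2.0, 12.1]
width: -0.003
```

```bash
python3 snap.py a8 scene top; python3 - <<'E'
from plant import bot
import cv2
bot.snapshot("scene"); im=bot.snapshot("scene")[:,:,::-1]
cv2.imwrite("pics/a8s.png",im)
cv2.imwrite("pics/a8z.png",cv2.resize(im[215:285,295:395],None,fx=7,fy=7,interpolation=cv2.INTER_CUBIC))
s=bot.state(); print(s["clock"],s["eef_pos"].round(1),s["force"].round(1))
E
```

```text
12.2 [ 481.7 -406.    98.8] [-0.   2.  12.1]
12.4 [ 481.6 -406.    98.8] [-0.4  1.5 11.6]
```

View pics/a8z.png

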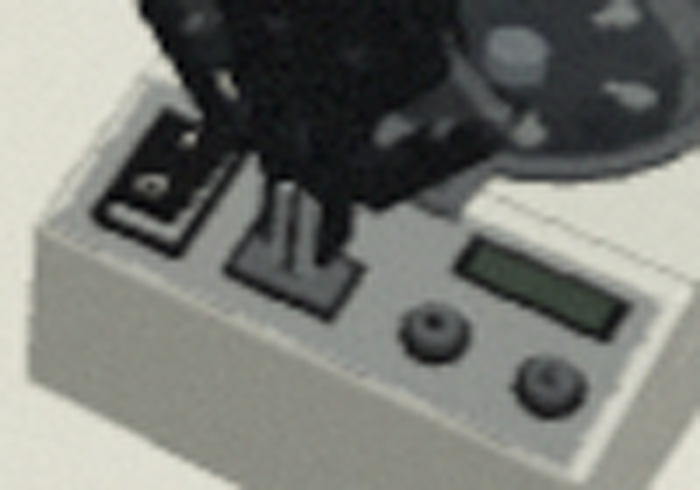

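View pics/a8.png

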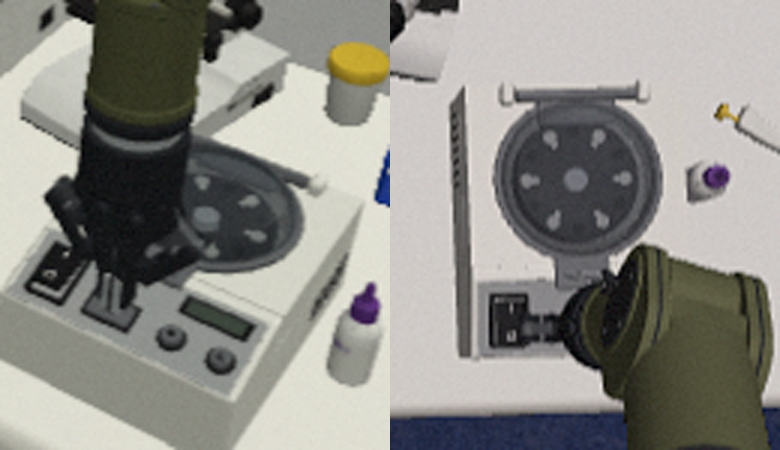

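The key is fully down, the round keys are up, the lid is latched, and the rocker is on and clear of the fingers. I hand it in.

```bash
python3 - <<'E'
from plant import bot
bot.job_done(); s=bot.state(); print(s["clock"],s["eef_pos"].round(1),s["force"].round(1))
E
```

```text
the job is handed in; nothing more can be done
the job is handed in; nothing more can be done
```

The job is handed in: the lid is shut on its catch, the mains rocker is on, and the fingertips are holding the bar key down. The hand-in gave no verdict.

- **Lid:** I pushed it down at the lip to its hard stop, with 26 N at z = 108.8 mm. After I let go, the pictures showed it staying shut on its own.
- **Rocker:** I pressed the far end until it stopped, with about 10 N at z = 108.5 mm. A before-and-after picture shows the near end now raised.
- **Bar key:** It is at its stop, with the fingertips at z = 98.8 mm and a steady push of about 12 N. It was held for about a second before I handed in.

The last pictures, taken at 12.4 s of the 38 s allowed, showed the lid shut, the rocker on and both round keys up. The fingers were clear of the lid and rocker, and the stain bottle was still standing where it was. I did not check the other bystanders at the end, but the arm passed only well above that part of the bench.

**Disagreement between cameras:** the scene and top cameras put the centrifuge 5–7 mm apart. I refined its position with the wrist camera to about (583, -418) mm, and the heights at which the lid and rocker stopped matched it.

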